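Build the height-check stack on the set-up plate

TASK

Build the height-check stack on the steel set-up plate, front being the side toward the robot: stand the two tall riser blocks on the scribed crosses to the left and right of the pin, their long sides running front to back, lay the flat aluminium bar across both of them, centred over the pin, and lay the gauge block lengthways on the middle of the bar. Set the orange clamp block on the cross behind the pin, upright as it was and parallel to the bar. Leave the low riser, the screwdriver, the bottle and the tape roll where they are, and let go of everything.

Things in the scene. Friction and masses are not known exactly. Their poses are not given: they have to be found in the camera images.
- setup_plate: Fixed steel plate on the fixed plywood platform (top at z = 140 mm, all the work is on it), x -55..115, y -105..105 mm, 8 mm thick. Origin: underside, below the pin; x to its rear (away from robot), y left, z up; yaw within 0.25. Dark pin, 10 mm thick, top 26 mm above origin, foot collar 15 mm. Thin dark scribed lines on top, two through the pin, form crosses at x, y = 0, +50 (left), 0, -50 (right) and +85, 0 mm (behind).
- riser_a: Steel riser block of the tall kind, 60 mm long (own x) x 30 mm wide (own y) x 40 mm high (the low riser is half as high), two 12 mm upright holes in its top. Origin: centre of the underside, z up. Lies on its 60 x 30 mm face; either end may point forward. About 0.45 kg. riser_a and riser_b are alike and may change places.
- riser_b: Steel riser block of the tall kind, 60 mm long (own x) x 30 mm wide (own y) x 40 mm high (the low riser is half as high), two 12 mm upright holes in its top. Origin: centre of the underside, z up. Lies on its 60 x 30 mm face; either end may point forward. About 0.45 kg. riser_a and riser_b are alike and may change places.
- low_riser: Steel riser block of the low kind, 60 mm (own x) x 30 mm (own y) x only 20 mm high, two 12 mm upright holes in its top. Origin: centre of the underside. Not needed; it stays where it is.
- flat_bar: Flat aluminium bar, 160 mm long (own y) x 50 mm wide (own x) x 10 mm thick, a 9 mm hole near each end, lying flat on the platform left of the plate at the start. Origin: centre of the underside, z up. About 0.21 kg. Either end may point left.
- gauge_block: Pale steel gauge block without holes, dark print on top, 60 mm long (own y) x 24 x 24 mm. Origin: centre of the underside, z up. About 0.27 kg. Either end may point left.
- clamp_block: Orange clamp block: a base 70 mm long (own y) x 30 mm wide (own x) x 28 mm high with a step 24 mm wide on top of one half of its length (own y from -30 to 0 mm), 38 mm high in all. Origin: centre of the underside, z up. About 0.14 kg. Either end may point left.
- screwdriver: Loose screwdriver with red handle, 190 mm long, lying at the front edge of the platform. Origin: at mid-length, underside. Bystander.
- bottle: Loose white squeeze bottle with red cap, 57 mm in diameter, 130 mm high, on the cabinet top behind the platform. Origin: centre of the underside. Bystander.
- tape_roll: Loose roll of masking tape lying flat, 94 mm in diameter, 24 mm high, on the cabinet top behind the platform. Origin: centre of the underside. Bystander.

How it is judged:
At the end, for the whole second after the job is handed in: Tall risers flat on the left and right crosses, clamp block step up on the rear one, bar level across the risers, gauge block flat on its middle; each within 15 mm along each plate axis and 0.25 rad (bar 0.2) of its stated place and heading, tilt under 0.06 rad, released, at rest ((((x of riser_a in the frame of setup_plate between -0.015 and 0.015 m and y of riser_a in the frame of setup_plate between 0.035 and 0.065 m and z of riser_a in the frame of setup_plate between 0.004 and 0.012 m and angle between riser_a's own z axis and vertical below 0.06 rad and angle between the y axis of riser_a and the y axis of setup_plate, either way round below 0.25 rad) and (x of riser_b in the frame of setup_plate between -0.015 and 0.015 m and y of riser_b in the frame of setup_plate between -0.065 and -0.035 m and z of riser_b in the frame of setup_plate between 0.004 and 0.012 m and angle between riser_b's own z axis and vertical below 0.06 rad and angle between the y axis of riser_b and the y axis of setup_plate, either way round below 0.25 rad)) or ((x of riser_b in the frame of setup_plate between -0.015 and 0.015 m and y of riser_b in the frame of setup_plate between 0.035 and 0.065 m and z of riser_b in the frame of setup_plate between 0.004 and 0.012 m and angle between riser_b's own z axis and vertical below 0.06 rad and angle between the y axis of riser_b and the y axis of setup_plate, either way round below 0.25 rad) and (x of riser_a in the frame of setup_plate between -0.015 and 0.015 m and y of riser_a in the frame of setup_plate between -0.065 and -0.035 m and z of riser_a in the frame of setup_plate between 0.004 and 0.012 m and angle between riser_a's own z axis and vertical below 0.06 rad and angle between the y axis of riser_a and the y axis of setup_plate, either way round below 0.25 rad))) and x of flat_bar in the frame of setup_plate between -0.015 and 0.015 m and y of flat_bar in the frame of setup_plate between -0.015 and 0.015 m and z of flat_bar in the frame of setup_plate between 0.044 and 0.052 m and angle between each of flat_bar, gauge_block, clamp_block's own z axis and vertical below 0.06 rad and angle between the y axis of flat_bar and the y axis of setup_plate, either way round below 0.2 rad and x of gauge_block in the frame of setup_plate between -0.015 and 0.015 m and y of gauge_block in the frame of setup_plate between -0.015 and 0.015 m and z of gauge_block in the frame of setup_plate between 0.054 and 0.062 m and angle between the y axis of each of gauge_block, clamp_block and the y axis of setup_plate, either way round below 0.25 rad and horizontal distance between gauge_block and flat_bar below 0.015 m and x of clamp_block in the frame of setup_plate between 0.07 and 0.1 m and y of clamp_block in the frame of setup_plate between -0.015 and 0.015 m and z of clamp_block in the frame of setup_plate between 0.004 and 0.012 m and linear speed of each of riser_a, riser_b, flat_bar, gauge_block, clamp_block below 0.02 m/s); the robot touches nothing.
It fails at once if the low riser is moved by more than 25 mm (distance of low_riser from where it was at the start of the episode above 0.025 m).
It fails at once if the screwdriver is moved by more than 25 mm (distance of screwdriver from where it was at the start of the episode above 0.025 m).
It fails at once if the bottle is moved by more than 25 mm (distance of bottle from where it was at the start of the episode above 0.025 m).
It fails at once if the tape roll is moved by more than 25 mm (distance of tape_roll from where it was at the start of the episode above 0.025 m).
It also fails if it takes over 120 s, if anything falls off the work surface, if the arm or the gripper's body presses on something with over 40 N, if the wrist force passes 120 N, or if a joint passes its speed limit or range.

ROBOT

A 6-joint arm with a two-finger parallel gripper is mounted at the origin on a cart in front of the work surface, level with it; the furniture and walls round the work are solid. World frame = base frame: x ahead of the robot, y to its left, z up, the work surface at z = 0. Lengths are in m, angles in rad, forces in N, time in s.
With the tool pointing down it reaches from about 0.25 to 0.775 m from the base axis. Payload 4 kg.
Tool frame: the origin (TCP) lies on the centre line of the jaws, within the pads' length; the fingertips stand 8 mm ahead of it and the grasp point (between the pads) lies 11 mm behind it; y points along the fingers, x is the direction in which the jaws open and shut, and the axes are right-handed (so a half turn about y gives the same grasp; the last joint's range is limited). The gripper opens to 94 mm and grips with 3 to 60 N. Pads are 16 mm wide; open, the fingers measure 119 mm over their backs; the gripper's body (75 mm by 177 mm) begins 78 mm behind the grasp point.
Start: joints at [1.077, 0.087, 1.371, -0, 1.684, -0.103], TCP at [0.21, 0.509, 0.214] pointing down, gripper open.
Joint ranges: [-3.1, 3.1], [-0.76, 2.03], [0.27, 2.55], [-1.08, 4.22], [0.17, 2.65], [-2.57, 2.57]. Speed limits (rad/s): [2.79, 2.79, 3.14, 3.14, 3.14, 3.14].

INTERFACE

Orientations are given as [roll, pitch, yaw] about the fixed x, y, z axes, in that order (R = Rz(yaw) Ry(pitch) Rx(roll)).
In Python, from bench import robot gives the robot as it stands.
- The arm moves only by the tool step_arm, never from a script. Its argument "commands" is a list of rows, each an object with "xyz": the shift along the world's x, y, z in m, a list of three; "twist": the turn, a rotation vector about the world's x, y, z in degrees, a list of three. In form: [{"xyz": [tx, ty, tz], "twist": [ax, ay, az]}, ...]. A call has 1 to 12 rows; each row is the pose to reach, as a shift and turn from the pose commanded when the call began; what a row does not reach only later rows make up. A row lasts 1/12 s, in which the tool goes at most 41.7 mm and 7.16 degrees, less where a joint would pass 70% of its speed; a pose out of reach is approached as far as the arm can. A call with a gripper value outside its range is refused whole. "fingers" is the closure in counts, from 0 (fully open) to 255 (shut), set as the call begins (left out, the last holds). The fingers move at their own pace and stop on an object; the grip force is fixed at half the most. Time passes only in rows, so rows that repeat a pose let the fingers close. It gives the time, the measured TCP pose, the force and the opening at its end, in the units of the state.
- robot.get_obs(): the state, without advancing time (a new reading comes with each control period).
- robot.snapshot(name): name is "scene" or "top"; returns (picture, depth): 400x640x3 uint8, red, green, blue; 400x640 float32, m along the optical axis (not along the pixel's ray), 0 where there is no reading.
- robot.camera_info(name): a dict with "fx", "fy", "cx", "cy" (pixels), "R" (3x3) and "t" (3): a world point X has camera coordinates R X + t. Camera axes: x right, y down, z forward; pixel columns grow to the right and rows downward; lengths in m; the calibration is good to about 2 mm. A picture is of the moment at which its call begins. camera_info takes no time and is no camera call.
- robot.close_job(): hands the job in, once; it reports no verdict.
The state is a dict: "time": time; "joint_positions": joint angles; "qvel": joint speeds; "joint_torque": joint torques, N m; "tool_pos": TCP position; "ee_rot": TCP orientation; "wrist_force": force on the tool from outside, world axes, zero at the start; "wrist_torque": the same for the moment, N m; "width": finger opening in m.
Only numpy, scipy, OpenCV 4.12 (cv2) and the standard library are available. Lean on these libraries where they do the work, as an engineer would, in place of code of your own. Each camera call takes 0.05 s, during which the arm holds its last target.

## Working session

There is one attempt and no reset: what is moved stays moved. The work goes in short steps, Python scripts to look and compute and a tool call to move; the robot and the scene stay as the last step left them, time stands still between calls to the robot, and variables do not carry over. Pictures are saved under pics/ and viewed, and the job is handed in when it is done.

Besides the shell and the picture viewer there is one more tool, called after "Emit:" by a JSON object that holds its "fn" and its "kwargs", one argument or row to a line. step_arm: Moves the arm, as the interface text tells. Its arguments: {"type":"object","properties":{"commands":{"type":"array"},"fingers":{"type":"number"}},"required":["commands"]}

```bash
mkdir -p pics; ls; cat > h.py <<'E'
import numpy as np, cv2
from bench import robot
def snap(name,tag):
    im,d=robot.snapshot(name)
    cv2.imwrite(f'pics/{tag}.png',cv2.cvtColor(im,cv2.COLOR_RGB2BGR)); np.savez(f'pics/{tag}.npz',im=im,d=d)
    return im,d
def load(tag):
    z=np.load(f'pics/{tag}.npz'); return z['im'],z['d']
def cloud(name,d):
    c=robot.camera_info(name); R=np.array(c['R']);t=np.array(c['t'])
    v,u=np.mgrid[0:d.shape[0],0:d.shape[1]]
    P=np.stack([(u-c['cx'])/c['fx']*d,(v-c['cy'])/c['fy']*d,d],-1)
    return (P-t)@R
def proj(name,X):
    c=robot.camera_info(name); q=np.array(c['R'])@np.array(X)+np.array(c['t'])
    return q[0]/q[2]*c['fx']+c['cx'],q[1]/q[2]*c['fy']+c['cy']
E
python3 - <<'E'
from h import *
for n in('scene','top'):
    snap(n,n+'0'); print(robot.camera_info(n))
print(robot.get_obs())
E
```

```text
pics
{'fx': 395.1407408032929, 'fy': 395.1407408032929, 'cx': 322.32838134334355, 'cy': 196.71700982178902, 'R': array([[ 0.59716732, -0.80203218, -0.01164394],
       [-0.56681541, -0.4116722 , -0.71361495],
       [ 0.56754867,  0.43274749, -0.70044138]]), 't': array([-0.28337759,  0.44303481,  0.6995394 ])}
{'fx': 370.4497791027582, 'fy': 370.4497791027582, 'cx': 319.0707749709348, 'cy': 200.3168694536587, 'R': array([[ 5.22537401e-03, -9.99986278e-01, -3.72561909e-04],
       [-9.92073244e-01, -5.13724689e-03, -1.25555912e-01],
       [ 1.25552276e-01,  1.02568530e-03, -9.92086475e-01]]), 't': array([0.09076116, 0.59733578, 1.0158484 ])}
{'time': 0.1, 'joint_positions': array([ 1.07690006e+00,  8.78867356e-02,  1.37208138e+00, -2.21409682e-05,
        1.68359974e+00, -1.03131537e-01]), 'qvel': array([ 0.00022045, -0.00111318, -0.00173831,  0.00106321,  0.00021988,
       -0.00108948]), 'joint_torque': array([ 1.90543447e-03, -3.41249156e+01, -3.03303409e+01,  7.20120245e-02,
        3.03368771e-02, -1.04012631e-04]), 'tool_pos': array([0.2092943 , 0.50810965, 0.21242915]), 'ee_rot': array([-1.57061487,  0.00196697,  1.1800293 ]), 'wrist_force': array([-0.06081816, -0.44009217, -1.08167473]), 'wrist_torque': array([-0.02843794, -0.04981061,  0.03746141]), 'width': 0.09413925984314155}
```

View pics/scene0.png

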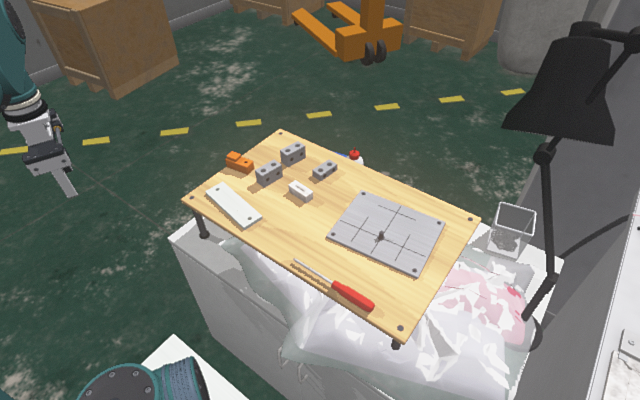

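View pics/top0.png

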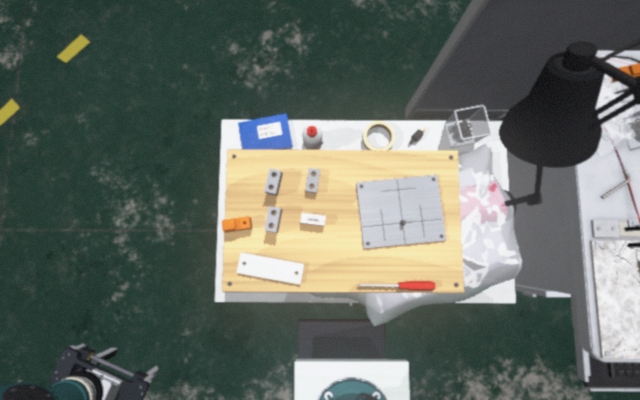

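```bash
python3 - <<'E'
from h import *
im,d=load('top0'); P=cloud('top',d)
z=P[...,2]
for (u,v) in [(340,180),(240,200),(440,270),(400,180),(403,200),(270,270),(420,240)]: print(u,v,P[v,u].round(4))
m=((z>0.147)&(z<0.2)).astype(np.uint8); m[:150]=0;m[300:]=0
n,l,s,c=cv2.connectedComponentsWithStats(m)
for i in range(1,n):
    if s[i,4]<20: continue
    q=P[l==i]; h=np.percentile(q[:,2],80)
    top=q[q[:,2]>h-0.006]
    r=cv2.minAreaRect((top[:,:2]*1000).astype(np.float32))
    print(s[i],'h',round(h,4),'mean',top.mean(0).round(4),'rect',np.round(r[0],1),np.round(r[1],1),round(r[2],1))
for n_,b in (('top0',(215,150,470,300)),('scene0',(170,120,490,340))):
    im=cv2.imread(f'pics/{n_}.png')[b[1]:b[3],b[0]:b[2]]
    k=800/(b[2]-b[0]); k=min(k,600/(b[3]-b[1])); print(k)
    cv2.imwrite(f'pics/{n_}z.png',cv2.resize(im,None,fx=k,fy=k,interpolation=cv2.INTER_CUBIC))
E
```

```text
340 180 [0.6365 0.0402 0.1435]
240 200 [0.4646 0.0928 1.0828]
440 270 [ 0.4094 -0.2106  0.1387]
400 180 [ 0.6361 -0.1129  0.1498]
403 200 [ 0.5847 -0.1195  0.1491]
270 270 [0.408  0.2143 0.1515]
420 240 [ 0.4839 -0.1603  0.147 ]
[566 167  16 133 769] h 0.1956 mean [ 0.5044 -0.5182  0.1969] rect [ 505.  -517.9] [  4.9 314.1] 90.0
[264 168  19  28 341] h 0.1814 mean [0.6267 0.2087 0.1801] rect [627.2 208.9] [30.2 60.3] 78.0
[306 168  15  25 258] h 0.1612 mean [0.6333 0.1101 0.1597] rect [633.5 110.2] [29.9 60.6] 82.0
[ 357  175   90   74 3713] h 0.1496 mean [ 0.5563 -0.1129  0.1487] rect [ 557.1 -113.6] [169.3 209.5] 6.0
[522 194  16  11 103] h 0.1931 mean [ 0.5823 -0.4225  0.1934] rect [ 581.5 -422.9] [27.4  9.5] 23.9
[265 206  17  27 317] h 0.1812 mean [0.5325 0.2071 0.1802] rect [532.5 207.2] [29.9 59.8] 80.5
[301 213  25  13 241] h 0.1654 mean [0.534  0.1084 0.1642] rect [534.2 108.4] [59.5 23.9] 82.9
[222 217  30  15 365] h 0.1782 mean [0.5186 0.3128 0.1782] rect [518.6 313.2] [23.8 30. ] 8.9
[ 237  253   67   32 1255] h 0.1518 mean [0.4123 0.2134 0.1504] rect [412.5 213.9] [159.9  50.1] 80.1
[358 281  78  10 458] h 0.1611 mean [ 0.373  -0.1433  0.1597] rect [ 372.6 -105.4] [ 21.8 171. ] 0.3
3.1372549019607843
2.5
```

View pics/top0z.png

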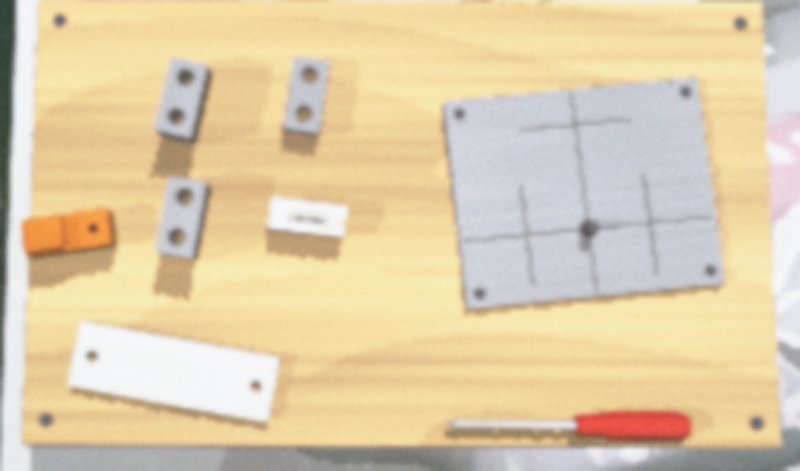

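View pics/scene0z.png

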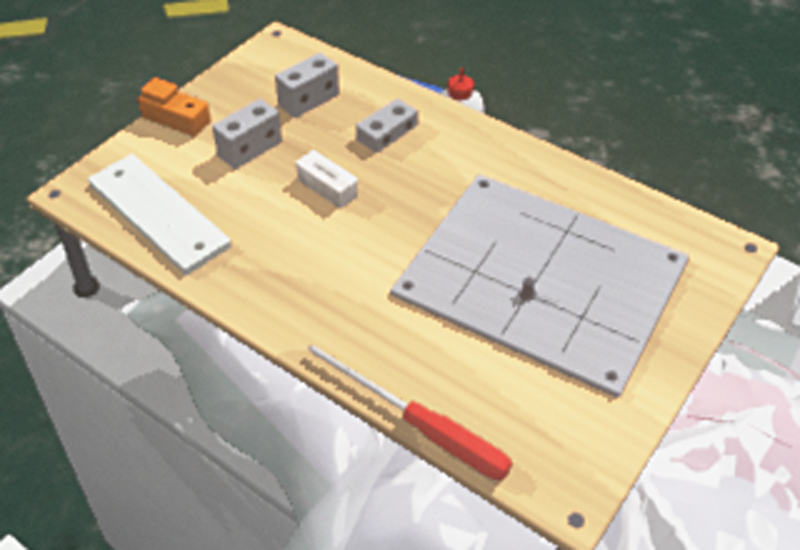

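```bash
python3 - <<'E'
from h import *
im,d=load('top0'); P=cloud('top',d)
a=np.deg2rad(6); O=np.array([.5273,-.1167]); ex=np.array([np.cos(a),np.sin(a)]); ey=np.array([-np.sin(a),np.cos(a)])
big=cv2.resize(cv2.imread('pics/top0.png')[150:300,215:470],None,fx=3,fy=3,interpolation=cv2.INTER_CUBIC)
for n,(x,y) in dict(O=(0,0),L=(0,.05),R=(0,-.05),B=(.085,0)).items():
    w=O+x*ex+y*ey; u,v=proj('top',[*w,.148]); print(n,w.round(4),round(u,1),round(v,1))
    cv2.drawMarker(big,(int((u-215+.5)*3),int((v-150+.5)*3)),(0,0,255),0,12,1)
q=P[210:232,218:255].reshape(-1,3); q=q[(q[:,2]>.162)&(q[:,2]<.185)&(q[:,1]<.345)]
r=cv2.minAreaRect((q[:,:2]*1000).astype(np.float32)); print('clamp',r,q[:,2].max(),len(q))
u,v=proj('top',[.5209,.2984,.168]); cv2.drawMarker(big,(int((u-215+.5)*3),int((v-150+.5)*3)),(255,0,0),0,12,1)
cv2.imwrite('pics/chk0.png',big)
for (u,v) in [(560,120),(580,60),(540,155),(620,50),(530,100),(480,125)]: print(u,v,P[v,u].round(3))
E
```

```text
O [ 0.5273 -0.1167] 402.3 222.6
L [ 0.5221 -0.067 ] 382.7 224.6
R [ 0.5325 -0.1664] 422.0 220.6
B [ 0.6118 -0.1078] 398.1 189.5
clamp ((520.6505737304688, 298.8437194824219), (30.027870178222656, 69.75499725341797), 8.173906326293945) 0.18219052704991248 341
560 120 [ 0.672 -0.298  0.502]
580 60 [ 0.743 -0.294  0.562]
540 155 [ 0.624 -0.286  0.46 ]
620 50 [ 0.928 -0.612  0.263]
530 100 [ 0.716 -0.266  0.477]
480 125 [ 0.815 -0.366  0.056]
```

View pics/chk0.png

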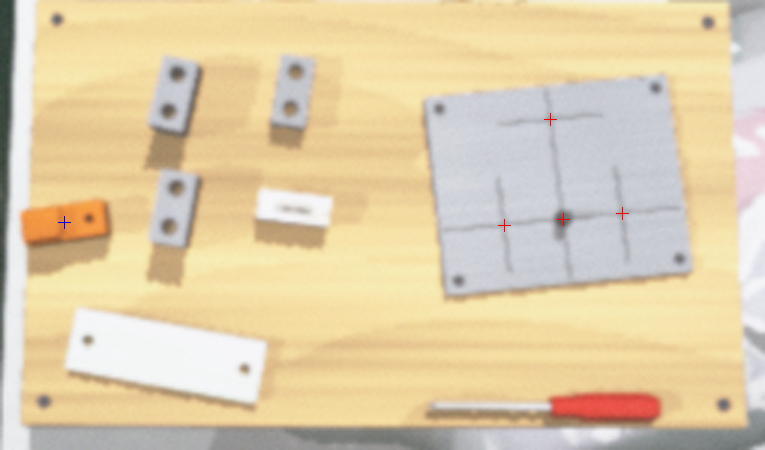

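```bash
python3 - <<'E'
from h import *
im,d=load('top0'); P=cloud('top',d)
q=P[20:175,480:625].reshape(-1,3); q=q[(q[:,2]>.22)&(q[:,2]<.9)]
for lo in np.arange(.22,.75,.04):
    s=q[(q[:,2]>=lo)&(q[:,2]<lo+.04)]
    if len(s)>5: print(lo.round(2),len(s),'x',s[:,0].min().round(3),s[:,0].max().round(3),'y',s[:,1].min().round(3),s[:,1].max().round(3))
E
```

```text
0.22 1888 x 0.64 0.949 y -0.657 -0.518
0.26 39 x 0.623 0.937 y -0.621 -0.374
0.3 22 x 0.616 0.636 y -0.374 -0.354
0.34 30 x 0.618 0.627 y -0.36 -0.342
0.38 189 x 0.638 0.737 y -0.28 -0.248
0.42 1380 x 0.604 0.738 y -0.398 -0.247
0.46 3280 x 0.606 0.751 y -0.395 -0.26
0.5 2586 x 0.659 0.781 y -0.362 -0.264
0.54 2275 x 0.668 0.777 y -0.365 -0.269
```

Emit:
{"fn": "step_arm", "kwargs": {
  "commands": [
    {"xyz": [0.323,-0.302,0.026],"twist": [0,0,12.9]},
    {"xyz": [0.323,-0.302,0.026],"twist": [0,0,12.9]},
    {"xyz": [0.323,-0.302,0.026],"twist": [0,0,12.9]},
    {"xyz": [0.323,-0.302,0.026],"twist": [0,0,12.9]},
    {"xyz": [0.323,-0.302,0.026],"twist": [0,0,12.9]},
    {"xyz": [0.323,-0.302,0.026],"twist": [0,0,12.9]},
    {"xyz": [0.323,-0.302,0.026],"twist": [0,0,12.9]},
    {"xyz": [0.323,-0.302,0.026],"twist": [0,0,12.9]},
    {"xyz": [0.323,-0.302,0.026],"twist": [0,0,12.9]},
    {"xyz": [0.323,-0.302,0.026],"twist": [0,0,12.9]},
    {"xyz": [0.323,-0.302,0.026],"twist": [0,0,12.9]},
    {"xyz": [0.323,-0.302,0.026],"twist": [0,0,12.9]}
  ],
  "fingers": 92
}}

```text
time: 1.1
tool_pos: [0.536, 0.2019, 0.2382]
ee_rot: [-1.571, 0.003, 1.398]
wrist_force: [0.2, -0.3, -0.2]
width: 0.0602
```

Emit:
{"fn": "step_arm", "kwargs": {
  "commands": [
    {"xyz": [0,0,0],"twist": [0,0,0]},
    {"xyz": [0,0,0],"twist": [0,0,0]}
  ]
}}

```text
time: 1.27
tool_pos: [0.5319, 0.2069, 0.2389]
ee_rot: [-1.569, -0.0, 1.405]
wrist_force: [-0.2, 0.3, -0.0]
width: 0.0602
```

Emit:
{"fn": "step_arm", "kwargs": {
  "commands": [
    {"xyz": [0,0,-0.04],"twist": [0,0,0]},
    {"xyz": [0,0,-0.07],"twist": [0,0,0]},
    {"xyz": [0,0,-0.085],"twist": [0,0,0]},
    {"xyz": [0,0,-0.085],"twist": [0,0,0]},
    {"xyz": [0,0,-0.085],"twist": [0,0,0]}
  ]
}}

```text
time: 1.68
tool_pos: [0.5311, 0.2078, 0.1543]
ee_rot: [-1.569, 0.0, 1.407]
wrist_force: [-0.4, 0.9, 0.9]
width: 0.06
```

Emit:
{"fn": "step_arm", "kwargs": {
  "commands": [
    {"xyz": [0,0,0],"twist": [0,0,0]},
    {"xyz": [0,0,0],"twist": [0,0,0]},
    {"xyz": [0,0,0],"twist": [0,0,0]},
    {"xyz": [0,0,0],"twist": [0,0,0]},
    {"xyz": [0,0,0],"twist": [0,0,0]},
    {"xyz": [0,0,0],"twist": [0,0,0]}
  ],
  "fingers": 255
}}

```text
time: 2.18
tool_pos: [0.5329, 0.2067, 0.1553]
ee_rot: [-1.572, -0.001, 1.405]
wrist_force: [0.3, 1.0, 1.3]
width: 0.0299
```

Emit:
{"fn": "step_arm", "kwargs": {
  "commands": [
    {"xyz": [0,0,0.03],"twist": [0,0,0]},
    {"xyz": [0,0,0.07],"twist": [0,0,0]},
    {"xyz": [0,-0.03,0.09],"twist": [0,0,2]},
    {"xyz": [0,-0.07,0.09],"twist": [0,0,4]},
    {"xyz": [0,-0.11,0.09],"twist": [0,0,6]},
    {"xyz": [0,-0.15,0.09],"twist": [0,0,8]},
    {"xyz": [0,-0.19,0.09],"twist": [0,0,10]},
    {"xyz": [0,-0.23,0.09],"twist": [0,0,12]},
    {"xyz": [0,-0.27,0.09],"twist": [0,0,14]},
    {"xyz": [0,-0.31,0.09],"twist": [0,0,15.5]},
    {"xyz": [0,-0.345,0.09],"twist": [0,0,15.5]},
    {"xyz": [0,-0.373,0.09],"twist": [0,0,15.5]}
  ]
}}

```text
time: 3.18
tool_pos: [0.5312, -0.1693, 0.2421]
ee_rot: [-1.567, -0.001, 1.673]
wrist_force: [0.8, 1.0, -5.3]
width: 0.0297
```

Emit:
{"fn": "step_arm", "kwargs": {
  "commands": [
    {"xyz": [0,0,0],"twist": [0,0,0]},
    {"xyz": [0,0,0],"twist": [0,0,0]},
    {"xyz": [0,0,0],"twist": [0,0,0]}
  ]
}}

```text
time: 3.43
tool_pos: [0.5319, -0.166, 0.2429]
ee_rot: [-1.568, -0.003, 1.675]
wrist_force: [-0.4, 0.1, -5.3]
width: 0.0297
```

Emit:
{"fn": "step_arm", "kwargs": {
  "commands": [
    {"xyz": [0,0,-0.035],"twist": [0,0,0]},
    {"xyz": [0,0,-0.065],"twist": [0,0,0]},
    {"xyz": [0,0,-0.075],"twist": [0,0,0]},
    {"xyz": [0,0,-0.079],"twist": [0,0,0]},
    {"xyz": [0,0,-0.082],"twist": [0,0,0]},
    {"xyz": [0,0,-0.082],"twist": [0,0,0]},
    {"xyz": [0,0,-0.082],"twist": [0,0,0]}
  ]
}}

```text
time: 4.02
tool_pos: [0.5336, -0.1666, 0.1642]
ee_rot: [-1.574, 0.002, 1.676]
wrist_force: [-0.2, 0.1, -5.1]
width: 0.0298
```

Emit:
{"fn": "step_arm", "kwargs": {
  "commands": [
    {"xyz": [0,0,0],"twist": [0,0,0]},
    {"xyz": [0,0,0],"twist": [0,0,0]},
    {"xyz": [0,0,0],"twist": [0,0,0]},
    {"xyz": [0,0,0],"twist": [0,0,0]}
  ],
  "fingers": 130
}}

```text
time: 4.35
tool_pos: [0.5333, -0.1669, 0.1641]
ee_rot: [-1.574, 0.001, 1.676]
wrist_force: [0.5, 0.3, 0.1]
width: 0.0459
```

Emit:
{"fn": "step_arm", "kwargs": {
  "commands": [
    {"xyz": [0,0,0.04],"twist": [0,0,0]},
    {"xyz": [0,0,0.07],"twist": [0,0,0]},
    {"xyz": [0.01,0.03,0.08],"twist": [0,0,-2]},
    {"xyz": [0.02,0.07,0.08],"twist": [0,0,-4]},
    {"xyz": [0.03,0.11,0.08],"twist": [0,0,-6]},
    {"xyz": [0.04,0.15,0.08],"twist": [0,0,-8]},
    {"xyz": [0.05,0.19,0.08],"twist": [0,0,-10]},
    {"xyz": [0.06,0.23,0.08],"twist": [0,0,-12]},
    {"xyz": [0.07,0.27,0.08],"twist": [0,0,-14]},
    {"xyz": [0.08,0.31,0.08],"twist": [0,0,-16]},
    {"xyz": [0.09,0.345,0.08],"twist": [0,0,-18]},
    {"xyz": [0.094,0.375,0.08],"twist": [0,0,-18]}
  ],
  "fingers": 92
}}

```text
time: 5.35
tool_pos: [0.6273, 0.2113, 0.2426]
ee_rot: [-1.572, -0.001, 1.362]
wrist_force: [-0.7, -0.3, 0.2]
width: 0.0604
```

Emit:
{"fn": "step_arm", "kwargs": {
  "commands": [
    {"xyz": [0,0,0],"twist": [0,0,0]},
    {"xyz": [0,0,0],"twist": [0,0,0]},
    {"xyz": [0,0,0],"twist": [0,0,0]}
  ]
}}

```text
time: 5.6
tool_pos: [0.6266, 0.2079, 0.2428]
ee_rot: [-1.571, 0.0, 1.361]
wrist_force: [0.1, 0.2, -0.1]
width: 0.0602
```

```bash
cat > meas.py <<'E'
from h import *
import sys
def meas(tag):
    im,d=snap('top',tag); P=cloud('top',d); z=P[...,2]
    m=((z>0.156)&(z<0.24)).astype(np.uint8); m[:150]=0;m[300:]=0;m[:,:220]=0;m[:,470:]=0
    n,l,s,c=cv2.connectedComponentsWithStats(m)
    a=np.deg2rad(6); O=np.array([.5273,-.1167]); R=np.array([[np.cos(a),np.sin(a)],[-np.sin(a),np.cos(a)]])
    for i in range(1,n):
        if s[i,4]<20: continue
        q=P[l==i]; h=np.percentile(q[:,2],80); top=q[q[:,2]>h-.006]
        r=cv2.minAreaRect((top[:,:2]*1000).astype(np.float32))
        print(s[i],'h',round(h,4),'rect',np.round(r[0],1),np.round(r[1],1),round(r[2],1),'plate',(R@(np.array(r[0])/1000-O)*1000).round(1))
if __name__=='__main__': meas(sys.argv[1])
E
python3 meas.py top1
```

```text
[306 168  15  25 238] h 0.1613 rect [633.5 110.2] [29.6 60.4] 82.3 plate [129.4 214.5]
[264 183  15  12 111] h 0.181 rect [609.2 212.6] [30.  23.8] 78.1 plate [115.9 319. ]
[416 207  18  26 384] h 0.1886 rect [ 533.7 -165.6] [59.7 31.2] 5.7 plate [  1.3 -49.3]
[301 213  25  13 235] h 0.1654 rect [534.1 108.5] [59.5 23.8] 82.7 plate [ 30.3 223.2]
[235 217  17  14 188] h 0.1695 rect [523.2 281.9] [29.5 36. ] 8.1 plate [ 37.6 396.8]
[399 281  37  10 260] h 0.1621 rect [ 372.8 -146.9] [21.6 88.5] 0.3 plate [-156.8  -13.8]
```

Riser B sits at plate (1, −49), yaw aligned. Next is riser A.

Emit:
{"fn": "step_arm", "kwargs": {
  "commands": [
    {"xyz": [0.0005,0.001,-0.04],"twist": [0,0,0]},
    {"xyz": [0.0005,0.001,-0.075],"twist": [0,0,0]},
    {"xyz": [0.0005,0.001,-0.089],"twist": [0,0,0]},
    {"xyz": [0.0005,0.001,-0.089],"twist": [0,0,0]},
    {"xyz": [0.0005,0.001,-0.089],"twist": [0,0,0]}
  ]
}}

```text
time: 6.07
tool_pos: [0.6269, 0.2076, 0.1535]
ee_rot: [-1.57, 0.0, 1.359]
wrist_force: [-0.4, 0.7, -0.0]
width: 0.0602
```

Emit:
{"fn": "step_arm", "kwargs": {
  "commands": [
    {"xyz": [0,0,0],"twist": [0,0,0]},
    {"xyz": [0,0,0],"twist": [0,0,0]},
    {"xyz": [0,0,0],"twist": [0,0,0]},
    {"xyz": [0,0,0],"twist": [0,0,0]},
    {"xyz": [0,0,0],"twist": [0,0,0]},
    {"xyz": [0,0,0],"twist": [0,0,0]}
  ],
  "fingers": 255
}}

```text
time: 6.57
tool_pos: [0.6272, 0.2089, 0.1541]
ee_rot: [-1.572, 0.001, 1.361]
wrist_force: [-1.5, -2.7, 1.6]
width: 0.0301
```

Emit:
{"fn": "step_arm", "kwargs": {
  "commands": [
    {"xyz": [0,0,0.03],"twist": [0,0,0]},
    {"xyz": [0,0,0.07],"twist": [0,0,0]},
    {"xyz": [-0.01,-0.025,0.09],"twist": [0,0,2]},
    {"xyz": [-0.02,-0.06,0.09],"twist": [0,0,5]},
    {"xyz": [-0.035,-0.095,0.09],"twist": [0,0,8]},
    {"xyz": [-0.05,-0.13,0.09],"twist": [0,0,11]},
    {"xyz": [-0.065,-0.165,0.09],"twist": [0,0,14]},
    {"xyz": [-0.08,-0.2,0.09],"twist": [0,0,16]},
    {"xyz": [-0.09,-0.235,0.09],"twist": [0,0,18]},
    {"xyz": [-0.1,-0.26,0.09],"twist": [0,0,18]},
    {"xyz": [-0.105,-0.276,0.09],"twist": [0,0,18]},
    {"xyz": [-0.105,-0.276,0.09],"twist": [0,0,18]}
  ]
}}

```text
time: 7.57
tool_pos: [0.5202, -0.0695, 0.2416]
ee_rot: [-1.567, 0.0, 1.671]
wrist_force: [0.4, -0.6, -5.8]
width: 0.0299
```

Emit:
{"fn": "step_arm", "kwargs": {
  "commands": [
    {"xyz": [0,0,0],"twist": [0,0,0]},
    {"xyz": [0,0,0],"twist": [0,0,0]},
    {"xyz": [0,0,0],"twist": [0,0,0]}
  ]
}}

```text
time: 7.82
tool_pos: [0.5221, -0.0653, 0.2427]
ee_rot: [-1.57, -0.001, 1.677]
wrist_force: [0.7, -0.1, -5.3]
width: 0.0297
```

Emit:
{"fn": "step_arm", "kwargs": {
  "commands": [
    {"xyz": [0,-0.001,-0.035],"twist": [0,0,0]},
    {"xyz": [0,-0.001,-0.065],"twist": [0,0,0]},
    {"xyz": [0,-0.001,-0.075],"twist": [0,0,0]},
    {"xyz": [0,-0.001,-0.079],"twist": [0,0,0]},
    {"xyz": [0,-0.001,-0.082],"twist": [0,0,0]},
    {"xyz": [0,-0.001,-0.082],"twist": [0,0,0]},
    {"xyz": [0,-0.001,-0.082],"twist": [0,0,0]}
  ]
}}

```text
time: 8.4
tool_pos: [0.5233, -0.0675, 0.1632]
ee_rot: [-1.574, 0.001, 1.676]
wrist_force: [-0.2, -0.1, -5.7]
width: 0.0298
```

Emit:
{"fn": "step_arm", "kwargs": {
  "commands": [
    {"xyz": [0,0,0],"twist": [0,0,0]},
    {"xyz": [0,0,0],"twist": [0,0,0]},
    {"xyz": [0,0,0],"twist": [0,0,0]},
    {"xyz": [0,0,0],"twist": [0,0,0]}
  ],
  "fingers": 130
}}

```text
time: 8.73
tool_pos: [0.5229, -0.0677, 0.1631]
ee_rot: [-1.574, 0.001, 1.676]
wrist_force: [0.1, 0.4, 0.0]
width: 0.0459
```

Emit:
{"fn": "step_arm", "kwargs": {
  "commands": [
    {"xyz": [0,0,0.04],"twist": [0,0,0]},
    {"xyz": [0,0,0.08],"twist": [0,0,-2]},
    {"xyz": [0,0.03,0.08],"twist": [0,0,-9]},
    {"xyz": [0,0.07,0.08],"twist": [0,0,-16]},
    {"xyz": [0,0.11,0.08],"twist": [0,0,-23]},
    {"xyz": [0,0.15,0.08],"twist": [0,0,-30]},
    {"xyz": [0,0.19,0.08],"twist": [0,0,-37]},
    {"xyz": [0,0.22,0.08],"twist": [0,0,-44]},
    {"xyz": [0,0.25,0.08],"twist": [0,0,-51]},
    {"xyz": [0,0.28,0.08],"twist": [0,0,-58]},
    {"xyz": [0,0.31,0.08],"twist": [0,0,-65]},
    {"xyz": [-0.002,0.34,0.08],"twist": [0,0,-72]}
  ],
  "fingers": 92
}}

```text
time: 9.73
tool_pos: [0.5202, 0.2742, 0.2421]
ee_rot: [-1.571, -0.002, 0.451]
wrist_force: [0.7, -0.6, -0.4]
width: 0.0599
```

Emit:
{"fn": "step_arm", "kwargs": {
  "commands": [
    {"xyz": [0,0.0255,0],"twist": [0,0,-7]},
    {"xyz": [0,0.0255,0],"twist": [0,0,-14]},
    {"xyz": [0,0.0255,0],"twist": [0,0,-16]},
    {"xyz": [0,0.0255,0],"twist": [0,0,-16]},
    {"xyz": [0,0.0255,0],"twist": [0,0,-16]},
    {"xyz": [0,0.0255,0],"twist": [0,0,-16]}
  ]
}}

```text
time: 10.23
tool_pos: [0.5202, 0.2978, 0.2419]
ee_rot: [-1.571, -0.001, 0.178]
wrist_force: [-0.7, -0.1, 0.1]
width: 0.0598
```

```bash
python3 meas.py top2; python3 -c "
from h import *
print(robot.get_obs()['tool_pos'],robot.get_obs()['ee_rot'])"
```

```text
[306 168  15  25 237] h 0.1614 rect [633.4 110.2] [29.9 60.3] 81.9 plate [129.3 214.5]
[416 207  18  26 385] h 0.1885 rect [ 533.6 -165.6] [60.  31.4] 7.2 plate [  1.2 -49.3]
[376 210  17  27 339] h 0.189 rect [524.  -66.7] [60.2 30.8] 6.1 plate [ 1.9 50.1]
[301 213  25  13 235] h 0.1656 rect [534.1 108.3] [59.3 23.9] 82.8 plate [ 30.3 223.1]
[231 217  21  14 239] h 0.1711 rect [522.3 286.9] [29.5 45.6] 7.5 plate [ 37.2 401.9]
[399 281  37  10 263] h 0.162 rect [ 372.4 -146.4] [89. 21.] 87.8 plate [-157.2  -13.3]
[0.52020694 0.297708   0.24184516] [-1.57067259e+00 -6.44745486e-04  1.78031444e-01]
```

Emit:
{"fn": "step_arm", "kwargs": {
  "commands": [
    {"xyz": [0.0005,0.001,-0.04],"twist": [0,0,-2]},
    {"xyz": [0.0005,0.001,-0.075],"twist": [0,0,-2]},
    {"xyz": [0.0005,0.001,-0.09],"twist": [0,0,-2]},
    {"xyz": [0.0005,0.001,-0.09],"twist": [0,0,-2]},
    {"xyz": [0.0005,0.001,-0.09],"twist": [0,0,-2]}
  ]
}}

```text
time: 10.7
tool_pos: [0.5204, 0.2985, 0.1513]
ee_rot: [-1.571, 0.0, 0.143]
wrist_force: [-0.6, -0.3, -0.0]
width: 0.0602
```

Emit:
{"fn": "step_arm", "kwargs": {
  "commands": [
    {"xyz": [0,0,0],"twist": [0,0,0]},
    {"xyz": [0,0,0],"twist": [0,0,0]},
    {"xyz": [0,0,0],"twist": [0,0,0]},
    {"xyz": [0,0,0],"twist": [0,0,0]},
    {"xyz": [0,0,0],"twist": [0,0,0]},
    {"xyz": [0,0,0],"twist": [0,0,0]}
  ],
  "fingers": 255
}}

```text
time: 11.2
tool_pos: [0.5209, 0.2991, 0.1518]
ee_rot: [-1.571, -0.001, 0.143]
wrist_force: [1.2, 0.4, -0.5]
width: 0.0298
```

Emit:
{"fn": "step_arm", "kwargs": {
  "commands": [
    {"xyz": [0,0,0.03],"twist": [0,0,0]},
    {"xyz": [0,0,0.07],"twist": [0,0,0]},
    {"xyz": [0.01,-0.03,0.09],"twist": [0,0,-2]},
    {"xyz": [0.02,-0.07,0.09],"twist": [0,0,-2]},
    {"xyz": [0.03,-0.11,0.09],"twist": [0,0,-2]},
    {"xyz": [0.04,-0.15,0.09],"twist": [0,0,-2]},
    {"xyz": [0.05,-0.19,0.09],"twist": [0,0,-2]},
    {"xyz": [0.06,-0.23,0.09],"twist": [0,0,-2]},
    {"xyz": [0.07,-0.27,0.09],"twist": [0,0,-2]},
    {"xyz": [0.08,-0.31,0.09],"twist": [0,0,-2]},
    {"xyz": [0.09,-0.35,0.09],"twist": [0,0,-2]},
    {"xyz": [0.091,-0.385,0.09],"twist": [0,0,-2]}
  ]
}}

```text
time: 12.2
tool_pos: [0.612, -0.0886, 0.2401]
ee_rot: [-1.571, 0.001, 0.107]
wrist_force: [-0.4, -0.4, -2.1]
width: 0.0296
```

Emit:
{"fn": "step_arm", "kwargs": {
  "commands": [
    {"xyz": [0,-0.022,0],"twist": [0,0,0]},
    {"xyz": [0,-0.022,0],"twist": [0,0,0]},
    {"xyz": [0,-0.022,0],"twist": [0,0,0]},
    {"xyz": [0,-0.022,0],"twist": [0,0,0]}
  ]
}}

```text
time: 12.53
tool_pos: [0.6113, -0.1073, 0.241]
ee_rot: [-1.57, 0.001, 0.108]
wrist_force: [-0.8, -1.1, -2.3]
width: 0.0296
```

Emit:
{"fn": "step_arm", "kwargs": {
  "commands": [
    {"xyz": [0,0,-0.035],"twist": [0,0,0]},
    {"xyz": [0,0,-0.065],"twist": [0,0,0]},
    {"xyz": [0,0,-0.075],"twist": [0,0,0]},
    {"xyz": [0,0,-0.079],"twist": [0,0,0]},
    {"xyz": [0,0,-0.082],"twist": [0,0,0]},
    {"xyz": [0,0,-0.082],"twist": [0,0,0]},
    {"xyz": [0,0,-0.082],"twist": [0,0,0]}
  ]
}}

```text
time: 13.12
tool_pos: [0.6125, -0.1078, 0.1614]
ee_rot: [-1.572, -0.003, 0.109]
wrist_force: [-0.1, 0.0, -2.2]
width: 0.0301
```

Emit:
{"fn": "step_arm", "kwargs": {
  "commands": [
    {"xyz": [0,0,0],"twist": [0,0,0]},
    {"xyz": [0,0,0],"twist": [0,0,0]},
    {"xyz": [0,0,0],"twist": [0,0,0]},
    {"xyz": [0,0,0],"twist": [0,0,0]}
  ],
  "fingers": 130
}}

```text
time: 13.45
tool_pos: [0.6119, -0.1081, 0.1605]
ee_rot: [-1.571, -0.002, 0.108]
wrist_force: [0.1, 0.5, 0.0]
width: 0.0456
```

Emit:
{"fn": "step_arm", "kwargs": {
  "commands": [
    {"xyz": [0,0,0.04],"twist": [0,0,0]},
    {"xyz": [0,0,0.075],"twist": [0,0,0]},
    {"xyz": [-0.02,0.03,0.08],"twist": [0,0,-2]},
    {"xyz": [-0.04,0.065,0.08],"twist": [0,0,-4]},
    {"xyz": [-0.06,0.1,0.08],"twist": [0,0,-6]},
    {"xyz": [-0.08,0.135,0.08],"twist": [0,0,-8]},
    {"xyz": [-0.1,0.17,0.08],"twist": [0,0,-10]},
    {"xyz": [-0.12,0.205,0.08],"twist": [0,0,-12]},
    {"xyz": [-0.14,0.24,0.08],"twist": [0,0,-14]},
    {"xyz": [-0.16,0.275,0.08],"twist": [0,0,-16]},
    {"xyz": [-0.18,0.3,0.08],"twist": [0,0,-16]},
    {"xyz": [-0.2,0.322,0.08],"twist": [0,0,-16]}
  ]
}}

```text
time: 14.45
tool_pos: [0.4102, 0.2157, 0.24]
ee_rot: [-1.57, -0.001, -0.17]
wrist_force: [0.0, 0.1, 0.0]
width: 0.0464
```

Emit:
{"fn": "step_arm", "kwargs": {
  "commands": [
    {"xyz": [0,0,0],"twist": [0,0,0]},
    {"xyz": [0,0,0],"twist": [0,0,0]},
    {"xyz": [0,0,0],"twist": [0,0,0]},
    {"xyz": [0,0,0],"twist": [0,0,0]}
  ],
  "fingers": 51
}}

```text
time: 14.78
tool_pos: [0.4123, 0.2132, 0.2396]
ee_rot: [-1.571, -0.001, -0.173]
wrist_force: [0.8, -0.7, -0.4]
width: 0.0693
```

```bash
python3 meas.py top3; python3 -c "
from h import *
im,d=snap('scene','scene3')"
```

```text
[306 168  15  25 244] h 0.1611 rect [633.7 110.1] [30.  60.7] 82.1 plate [129.5 214.4]
[385 181  30  16 366] h 0.1858 rect [ 610.7 -101.9] [23.2 48.4] 8.3 plate [84.5  6. ]
[416 207  18  26 383] h 0.1886 rect [ 533.7 -166. ] [59.8 31.9] 5.9 plate [  1.2 -49.7]
[376 210  17  27 339] h 0.1889 rect [523.9 -66.3] [60.3 30.3] 6.8 plate [ 1.9 50.5]
[301 213  25  13 236] h 0.1655 rect [534.2 108.3] [59.3 24. ] 83.2 plate [ 30.4 223.1]
[399 281  37  10 263] h 0.1618 rect [ 372.8 -146.7] [21.7 88.8] 0.2 plate [-156.8  -13.7]
```

View pics/scene3.png

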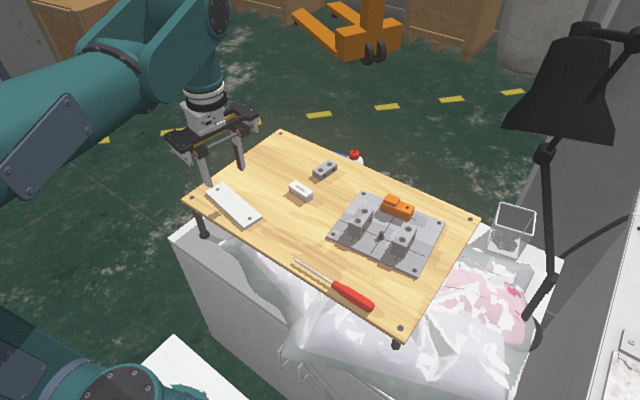

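Emit:
{"fn": "step_arm", "kwargs": {
  "commands": [
    {"xyz": [0,0.0005,-0.04],"twist": [0,0,0]},
    {"xyz": [0,0.0005,-0.07],"twist": [0,0,0]},
    {"xyz": [0,0.0005,-0.083],"twist": [0,0,0]},
    {"xyz": [0,0.0005,-0.0885],"twist": [0,0,0]},
    {"xyz": [0,0.0005,-0.0885],"twist": [0,0,0]},
    {"xyz": [0,0.0005,-0.0885],"twist": [0,0,0]}
  ]
}}

```text
time: 15.38
tool_pos: [0.4124, 0.2142, 0.1515]
ee_rot: [-1.57, -0.001, -0.172]
wrist_force: [0.2, 0.2, 0.7]
width: 0.0748
```

Emit:
{"fn": "step_arm", "kwargs": {
  "commands": [
    {"xyz": [0,0,0],"twist": [0,0,0]},
    {"xyz": [0,0,0],"twist": [0,0,0]},
    {"xyz": [0,0,0],"twist": [0,0,0]},
    {"xyz": [0,0,0],"twist": [0,0,0]},
    {"xyz": [0,0,0],"twist": [0,0,0]},
    {"xyz": [0,0,0],"twist": [0,0,0]}
  ],
  "fingers": 255
}}

```text
time: 15.88
tool_pos: [0.4123, 0.2146, 0.1516]
ee_rot: [-1.57, -0.002, -0.171]
wrist_force: [1.9, 0.6, 1.9]
width: 0.0494
```

Emit:
{"fn": "step_arm", "kwargs": {
  "commands": [
    {"xyz": [0,0,0.03],"twist": [0,0,0]},
    {"xyz": [0,0,0.07],"twist": [0,0,0]},
    {"xyz": [0.01,-0.02,0.1],"twist": [0,0,1]},
    {"xyz": [0.02,-0.05,0.11],"twist": [0,0,3]},
    {"xyz": [0.03,-0.085,0.11],"twist": [0,0,5]},
    {"xyz": [0.04,-0.12,0.11],"twist": [0,0,7]},
    {"xyz": [0.055,-0.155,0.11],"twist": [0,0,9]},
    {"xyz": [0.07,-0.19,0.11],"twist": [0,0,11]},
    {"xyz": [0.085,-0.225,0.11],"twist": [0,0,13]},
    {"xyz": [0.095,-0.26,0.11],"twist": [0,0,15]},
    {"xyz": [0.105,-0.295,0.11],"twist": [0,0,15.8]},
    {"xyz": [0.116,-0.331,0.11],"twist": [0,0,15.8]}
  ]
}}

```text
time: 16.88
tool_pos: [0.5272, -0.1178, 0.2601]
ee_rot: [-1.569, 0.002, 0.105]
wrist_force: [0.2, -1.1, -2.0]
width: 0.0495
```

Emit:
{"fn": "step_arm", "kwargs": {
  "commands": [
    {"xyz": [0,0,0],"twist": [0,0,0]},
    {"xyz": [0,0,0],"twist": [0,0,0]},
    {"xyz": [0,0,0],"twist": [0,0,0]},
    {"xyz": [0,0,0],"twist": [0,0,0]}
  ]
}}

```text
time: 17.22
tool_pos: [0.5272, -0.1152, 0.2608]
ee_rot: [-1.57, 0.001, 0.106]
wrist_force: [-0.4, -0.2, -2.2]
width: 0.0495
```

```bash
python3 -c "
from h import *
im,d=snap('scene','scene4')
cv2.imwrite('pics/scene4z.png',cv2.resize(cv2.imread('pics/scene4.png')[110:350,200:500],None,fx=2.5,fy=2.5))"
```

```text
(no output)
```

View pics/scene4z.png

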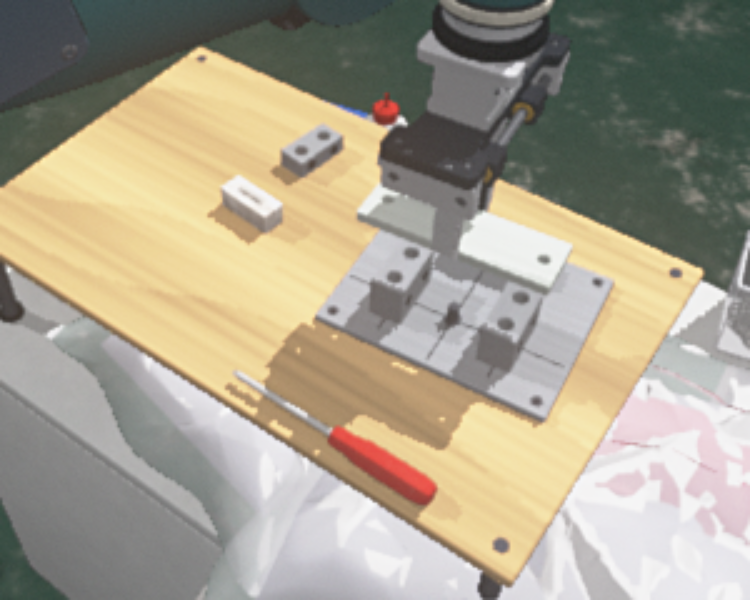

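Emit:
{"fn": "step_arm", "kwargs": {
  "commands": [
    {"xyz": [0,-0.001,-0.03],"twist": [0,0,0]},
    {"xyz": [0,-0.001,-0.048],"twist": [0,0,0]},
    {"xyz": [0,-0.001,-0.056],"twist": [0,0,0]},
    {"xyz": [0,-0.001,-0.059],"twist": [0,0,0]},
    {"xyz": [0,-0.001,-0.061],"twist": [0,0,0]},
    {"xyz": [0,-0.001,-0.061],"twist": [0,0,0]},
    {"xyz": [0,-0.001,-0.061],"twist": [0,0,0]}
  ]
}}

```text
time: 17.85
tool_pos: [0.5282, -0.1174, 0.2015]
ee_rot: [-1.572, -0.002, 0.105]
wrist_force: [0.6, 0.8, -1.2]
width: 0.0496
```

Emit:
{"fn": "step_arm", "kwargs": {
  "commands": [
    {"xyz": [0,0,0],"twist": [0,0,0]},
    {"xyz": [0,0,0],"twist": [0,0,0]}
  ]
}}

```text
time: 18.02
tool_pos: [0.528, -0.1176, 0.2011]
ee_rot: [-1.572, -0.002, 0.105]
wrist_force: [0.5, 0.8, -1.7]
width: 0.0494
```

Emit:
{"fn": "step_arm", "kwargs": {
  "commands": [
    {"xyz": [0,0,-0.0005],"twist": [0,0,0]},
    {"xyz": [0,0,-0.0005],"twist": [0,0,0]},
    {"xyz": [0,0,-0.0005],"twist": [0,0,0]},
    {"xyz": [0,0,-0.0005],"twist": [0,0,0]}
  ],
  "fingers": 76
}}

```text
time: 18.35
tool_pos: [0.5277, -0.1176, 0.2]
ee_rot: [-1.571, -0.001, 0.105]
wrist_force: [0.3, 0.1, 0.1]
width: 0.0655
```

Emit:
{"fn": "step_arm", "kwargs": {
  "commands": [
    {"xyz": [0,0,0.03],"twist": [0,0,0]},
    {"xyz": [0,0,0.05],"twist": [0,0,0]},
    {"xyz": [0,0.03,0.05],"twist": [0,0,-2]},
    {"xyz": [0,0.065,0.05],"twist": [0,0,-4]},
    {"xyz": [0.002,0.1,0.05],"twist": [0,0,-6]},
    {"xyz": [0.003,0.14,0.05],"twist": [0,0,-8]},
    {"xyz": [0.004,0.18,0.05],"twist": [0,0,-10]},
    {"xyz": [0.005,0.21,0.05],"twist": [0,0,-12]},
    {"xyz": [0.0065,0.226,0.05],"twist": [0,0,-13]},
    {"xyz": [0.0065,0.226,0.05],"twist": [0,0,-13]},
    {"xyz": [0.0065,0.226,0.05],"twist": [0,0,-13]},
    {"xyz": [0.0065,0.226,0.05],"twist": [0,0,-13]}
  ]
}}

```text
time: 19.35
tool_pos: [0.5341, 0.1078, 0.2495]
ee_rot: [-1.571, -0.0, -0.122]
wrist_force: [0.3, -1.2, -0.3]
width: 0.0659
```

```bash
python3 meas.py top4
```

```text
[385 181  30  16 370] h 0.1854 rect [ 610.8 -104.9] [23.7 54.6] 8.2 plate [84.3  3. ]
[ 373  207   70   30 1514] h 0.1989 rect [ 527.  -118.3] [ 50.1 161.3] 5.9 plate [-0.5 -1.5]
[399 281  37  10 255] h 0.1616 rect [ 373.3 -146.7] [88.9 20.9] 86.5 plate [-156.3  -13.7]
```

Emit:
{"fn": "step_arm", "kwargs": {
  "commands": [
    {"xyz": [0,0,0],"twist": [0,0,0]},
    {"xyz": [0,0,0],"twist": [0,0,0]},
    {"xyz": [0,0,0],"twist": [0,0,0]}
  ],
  "fingers": 110
}}

```text
time: 19.65
tool_pos: [0.5341, 0.1076, 0.2496]
ee_rot: [-1.571, -0.0, -0.124]
wrist_force: [-0.0, 0.0, -0.9]
width: 0.054
```

Bar is at plate (−0.5, −1.5), level. Picking the gauge block.

Emit:
{"fn": "step_arm", "kwargs": {
  "commands": [
    {"xyz": [0,0.0008,-0.04],"twist": [0,0,0]},
    {"xyz": [0,0.0008,-0.075],"twist": [0,0,0]},
    {"xyz": [0,0.0008,-0.093],"twist": [0,0,0]},
    {"xyz": [0,0.0008,-0.0975],"twist": [0,0,0]},
    {"xyz": [0,0.0008,-0.0975],"twist": [0,0,0]},
    {"xyz": [0,0.0008,-0.0975],"twist": [0,0,0]}
  ]
}}

```text
time: 20.15
tool_pos: [0.5346, 0.1091, 0.153]
ee_rot: [-1.57, -0.002, -0.123]
wrist_force: [1.0, 0.2, 0.6]
width: 0.0535
```

Emit:
{"fn": "step_arm", "kwargs": {
  "commands": [
    {"xyz": [0,0,0],"twist": [0,0,0]},
    {"xyz": [0,0,0],"twist": [0,0,0]},
    {"xyz": [0,0,0],"twist": [0,0,0]},
    {"xyz": [0,0,0],"twist": [0,0,0]},
    {"xyz": [0,0,0],"twist": [0,0,0]},
    {"xyz": [0,0,0],"twist": [0,0,0]}
  ],
  "fingers": 255
}}

```text
time: 20.65
tool_pos: [0.5348, 0.1093, 0.1527]
ee_rot: [-1.571, -0.002, -0.122]
wrist_force: [1.5, 1.0, 1.0]
width: 0.0241
```

Emit:
{"fn": "step_arm", "kwargs": {
  "commands": [
    {"xyz": [0,0,0.03],"twist": [0,0,0]},
    {"xyz": [0,0,0.07],"twist": [0,0,0]},
    {"xyz": [0,0,0.1],"twist": [0,0,0]},
    {"xyz": [0,-0.03,0.11],"twist": [0,0,2]},
    {"xyz": [0,-0.065,0.11],"twist": [0,0,4]},
    {"xyz": [-0.002,-0.1,0.11],"twist": [0,0,7]},
    {"xyz": [-0.003,-0.135,0.11],"twist": [0,0,9]},
    {"xyz": [-0.005,-0.17,0.11],"twist": [0,0,11]},
    {"xyz": [-0.007,-0.2,0.11],"twist": [0,0,13]},
    {"xyz": [-0.0073,-0.2265,0.11],"twist": [0,0,13]},
    {"xyz": [-0.0073,-0.2265,0.11],"twist": [0,0,13]},
    {"xyz": [-0.0073,-0.2265,0.11],"twist": [0,0,13]}
  ]
}}

```text
time: 21.65
tool_pos: [0.526, -0.1181, 0.2604]
ee_rot: [-1.569, 0.003, 0.102]
wrist_force: [-0.9, 0.6, -3.8]
width: 0.0238
```

Emit:
{"fn": "step_arm", "kwargs": {
  "commands": [
    {"xyz": [0,0,0],"twist": [0,0,0]},
    {"xyz": [0,0,0],"twist": [0,0,0]}
  ]
}}

```text
time: 21.82
tool_pos: [0.5266, -0.116, 0.2615]
ee_rot: [-1.57, 0.001, 0.106]
wrist_force: [0.1, 0.6, -3.7]
width: 0.024
```

Emit:
{"fn": "step_arm", "kwargs": {
  "commands": [
    {"xyz": [0,-0.001,-0.025],"twist": [0,0,0]},
    {"xyz": [0,-0.001,-0.04],"twist": [0,0,0]},
    {"xyz": [0,-0.001,-0.047],"twist": [0,0,0]},
    {"xyz": [0,-0.001,-0.05],"twist": [0,0,0]},
    {"xyz": [0,-0.001,-0.0515],"twist": [0,0,0]},
    {"xyz": [0,-0.001,-0.0515],"twist": [0,0,0]},
    {"xyz": [0,-0.001,-0.0515],"twist": [0,0,0]}
  ]
}}

```text
time: 22.4
tool_pos: [0.5273, -0.1181, 0.2116]
ee_rot: [-1.572, -0.002, 0.105]
wrist_force: [0.2, -0.3, -3.2]
width: 0.0237
```

Emit:
{"fn": "step_arm", "kwargs": {
  "commands": [
    {"xyz": [0,0,0],"twist": [0,0,0]},
    {"xyz": [0,0,0],"twist": [0,0,0]}
  ]
}}

```text
time: 22.57
tool_pos: [0.5271, -0.1183, 0.2113]
ee_rot: [-1.571, -0.001, 0.105]
wrist_force: [0.5, -0.0, -3.0]
width: 0.0236
```

Emit:
{"fn": "step_arm", "kwargs": {
  "commands": [
    {"xyz": [0,0,-0.0005],"twist": [0,0,0]},
    {"xyz": [0,0,-0.0005],"twist": [0,0,0]},
    {"xyz": [0,0,-0.0005],"twist": [0,0,0]},
    {"xyz": [0,0,-0.0005],"twist": [0,0,0]}
  ],
  "fingers": 145
}}

```text
time: 22.9
tool_pos: [0.527, -0.1183, 0.2108]
ee_rot: [-1.571, -0.001, 0.104]
wrist_force: [0.3, -0.3, -0.6]
width: 0.0401
```

Emit:
{"fn": "step_arm", "kwargs": {
  "commands": [
    {"xyz": [0,0,0.02],"twist": [0,0,0]},
    {"xyz": [0,0,0.05],"twist": [0,0,0]},
    {"xyz": [0,0,0.08],"twist": [0,0,0]},
    {"xyz": [-0.02,0.03,0.09],"twist": [0,0,0]},
    {"xyz": [-0.03,0.07,0.09],"twist": [0,0,0]},
    {"xyz": [-0.04,0.11,0.09],"twist": [0,0,0]},
    {"xyz": [-0.05,0.15,0.09],"twist": [0,0,0]},
    {"xyz": [-0.06,0.19,0.09],"twist": [0,0,0]},
    {"xyz": [-0.07,0.23,0.09],"twist": [0,0,0]},
    {"xyz": [-0.08,0.27,0.09],"twist": [0,0,0]},
    {"xyz": [-0.08,0.3,0.09],"twist": [0,0,0]},
    {"xyz": [-0.08,0.3,0.09],"twist": [0,0,0]}
  ]
}}

```text
time: 23.9
tool_pos: [0.4457, 0.1865, 0.3003]
ee_rot: [-1.568, -0.001, 0.112]
wrist_force: [0.0, -1.1, -0.3]
width: 0.0401
```

Emit:
{"fn": "step_arm", "kwargs": {
  "commands": [
    {"xyz": [0,0,0],"twist": [0,0,0]},
    {"xyz": [0,0,0],"twist": [0,0,0]},
    {"xyz": [0,0,0],"twist": [0,0,0]}
  ]
}}

```text
time: 24.15
tool_pos: [0.4471, 0.1807, 0.3001]
ee_rot: [-1.571, -0.0, 0.103]
wrist_force: [-1.5, -0.9, -0.2]
width: 0.0403
```

```bash
python3 meas.py top5; python3 -c "
from h import *
im,d=load('top5'); P=cloud('top',d)
q=P[205:240,370:445].reshape(-1,3); q=q[(q[:,2]>.214)&(q[:,2]<.235)]
r=cv2.minAreaRect((q[:,:2]*1000).astype(np.float32)); print('gauge',r,np.median(q[:,2]))
q=P[175:200,378:420].reshape(-1,3); q=q[(q[:,2]>.168)&(q[:,2]<.195)]
print('clamp',cv2.minAreaRect((q[:,:2]*1000).astype(np.float32)))
im,d=snap('scene','scene5')
cv2.imwrite('pics/scene5z.png',cv2.resize(cv2.imread('pics/scene5.png')[110:350,200:500],None,fx=2.5,fy=2.5))"
```

```text
[306 168  15  25 240] h 0.1615 rect [633.7 110.2] [30.  60.2] 81.9 plate [129.6 214.5]
[385 181  30  16 367] h 0.1853 rect [ 611.1 -106. ] [23.6 56.6] 8.4 plate [84.5  1.9]
[ 373  207   70   30 1517] h 0.2014 rect [ 526.9 -118.2] [ 49.9 160.6] 6.0 plate [-0.5 -1.5]
[399 281  37  10 252] h 0.1618 rect [ 372.8 -147.2] [21.7 88.6] 0.3 plate [-156.8  -14.1]
gauge ((526.0062255859375, -118.7059326171875), (23.96196746826172, 60.26478958129883), 6.339702606201172) 0.22175266598116694
clamp ((611.0609130859375, -107.60162353515625), (30.064149856567383, 69.91998291015625), 5.9597930908203125)
```

View pics/scene5z.png

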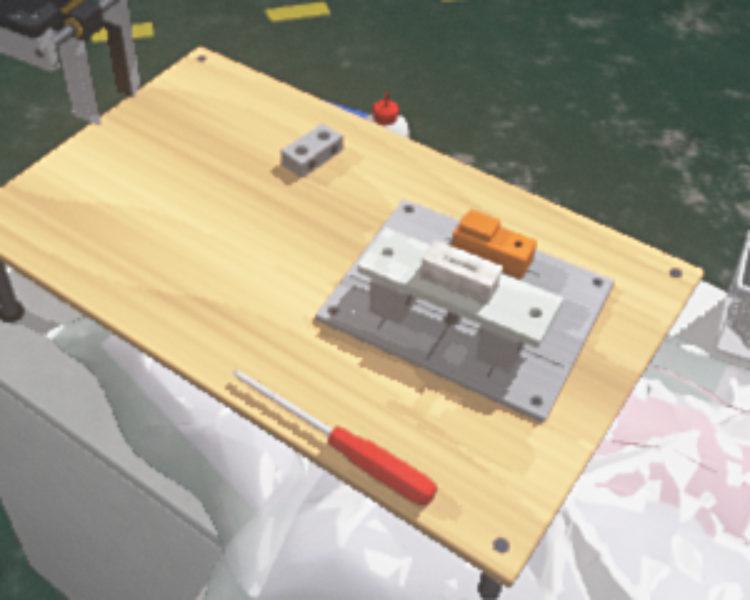

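The picture shows the bar on both risers (left end at 375,255, right end at 545,310). The gauge block is on its middle (460,272), the clamp block is behind with its step up (495,240), and the gripper is clear. Everything is within 2 mm, so I'm handing in.

```bash
python3 -c "
from h import *
print(robot.close_job())"
```

```text
the job is handed in; nothing more can be done
None
```

The height-check stack is built on the plate and the job is handed in, at about 24 s of the 120 s allowed. No verdict came back, so what follows is from my own camera checks.

Distances are from each part's stated place, in plate axes; plate yaw measured 6.0°:

| Part | Offset x, y (mm) | Heading |
|---|---|---|
| Riser on left cross | +2, 0 | within 1° (checked before the bar went on) |
| Riser on right cross | +1, 0 | within 1° (checked before the bar went on) |
| Flat bar | −0.5, −1.5 | 0° |
| Gauge block | −1.5, −2 | 0.3° |
| Clamp block | about −1, 0, step up | 0° |

- **Levels:** Surface heights agree with a flat stack. The gauge block's top measured 222 mm, as it should. I did not measure tilt directly.
- **Bystanders:** The low riser measured as at the start. The screwdriver's handle stayed put to within 1 mm in the later pictures. I did not measure the bottle and tape roll afterwards, but the arm never went near them, and the bottle is still standing in the last picture.
- **Release:** The gripper is open and well clear of everything, and wrist forces stayed under about 6 N in all readings.
- **Disagreement:** One routine gave the clamp block's y up to 6 mm off because it caught only part of its top. Measuring the whole block put it within about 1 mm.

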